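# Isolate the tile kiln and load the last hexagonal tile

## Robot

A 6-joint arm with a two-finger parallel gripper is mounted at the origin on the work surface. World frame = base frame: x ahead of the robot, y to its left, z up, the work surface at z = 0. Lengths are in mm, angles in degrees, forces in N, time in s.
With the tool pointing down it reaches from about 350 to 850 mm from the base axis. Payload 8.1 kg.
Tool frame: the origin (TCP) lies at the centre of the arm's flange, where the gripper is bolted on; the fingertips stand 173 mm ahead of it and the grasp point (between the pads) lies 155 mm ahead of it; z points along the fingers, y is the line along which they close (so a half turn about z gives the same grasp; the last joint's range is limited). The gripper opens to 85 mm and grips with 20 to 120 N. Pads are 22 mm wide; open, the fingers measure 114 mm over their backs; the gripper's body (76 mm by 85 mm) begins 54 mm behind the grasp point. The pads swing forward as they close: fully open they stand 13 mm farther back than shut.
Start: joints at [67.357, 7.471, 85.268, -0, 87.261, -4.893], TCP at [182.9, 571.449, 404.692] pointing down, gripper open.
Joint ranges: [-169.43, 169.43], [-51.17, 129.36], [1.28, 143.12], [-76.62, 256.62], [0, 156.53], [-152.29, 152.29]. Speed limits (degrees/s): [136.94, 136.94, 159.86, 180, 180, 180].

## Interface

Orientations are given as [roll, pitch, yaw] about the fixed x, y, z axes, in that order (R = Rz(yaw) Ry(pitch) Rx(roll)).
In Python, from bench import * gives the robot as it stands.
- The arm moves only by the shell command python3 -m jog 'ROWS' [FORCE]. ROWS is text: rows parted by semicolons, each of 7 numbers parted by spaces: the shift along the tool's x, y, z scaled (see below), then the turn, a rotation vector about the tool's x, y, z scaled (see below), then the closure, from -1 (fully open) to 1 (shut). In form: tx ty tz wx wy wz hand; .... A call has 1 to 5 rows; each row shifts and turns the commanded pose from where the row before left it, along the tool's axes as they then stand; what a row does not reach is not made up. The controller multiplies each number of a shift by 0.1 m and each number of a turn by 60 degrees. A row lasts 1/8 s, in which the tool goes at most 62.5 mm and 10.7 degrees, less where a joint would pass 70% of its speed; a pose out of reach is approached as far as the arm can. A call with a number of a shift or a turn outside -1 to 1 is refused whole. A call with a gripper value outside its range is refused whole. The fingers move at their own pace and stop on an object; FORCE is the grip in N (left out, the last holds). Time passes only in rows, so rows that do not move let the fingers close. It gives the time, the measured TCP pose, the force, the opening and the grip force at its end, in the units of the state.
- sense(): the state, without advancing time (a new reading comes with each control period).
- snapshot(name): name is "scene" or "top"; returns a dict with "img" (420x560x3 uint8, red, green, blue), "fx", "fy", "cx", "cy" (pixels), "extrinsics" (4x4, takes a point from camera to world coordinates). Camera axes: x right, y down, z forward; pixel columns grow to the right and rows downward; lengths in mm; the calibration is good to about 2 mm. A picture is of the moment at which its call begins. There is no depth.
- hand_in(): hands the job in; it is judged then, once.
The state is a dict: "time": time; "joint_pos": joint angles; "qd": joint speeds; "joint_efforts": joint torques, N m; "tool_pos": TCP position; "tcp_rot": TCP orientation; "ft_force": force on the tool from outside, world axes, zero at the start; "wrist_torque": the same for the moment, N m; "finger_gap": finger opening in mm; "grip_force": force on a finger pad.
Only numpy, scipy, OpenCV 4.12 (cv2) and the standard library are available. Lean on these libraries where they do the work, as an engineer would, in place of code of your own. Each camera call takes 0.05 s, during which the arm holds its last target. There are 200 camera calls.

## Task

The kiln is still live: turn the isolator on its control box fully to off before anything goes into it. Then lay the painted hexagonal tile from the sloping painting board flat in the kiln, painted side up, in the notch in front of the row of two, snug with its flat sides against both of those tiles so that the six close up as a triangle of three, two and one. Leave the isolator off, and the other tiles and the things around where they are.

Things in the scene. Friction and masses are not known exactly. Their poses are not given: they have to be found in the camera images.
- isolator (a joint): angle of the isolator handle, rad: 0 = on (bar points up the sloping face), 1.571 = off (bar level across it). On to off is counter-clockwise for someone facing the panel (positive about the axis standing out of it). Stops at both ends; a spring detent (about 0.2 N m) holds it at either end and, let go past half-way, snaps it home
- isolator_bar (a point): middle of the grip bar of the black handle, on the turning axis, 33 mm out from the panel: bar 80 mm long, 16 mm wide, from 13 mm beyond this point down to 14 mm below it, where it stands on a round boss 52 mm wide. z is the turning axis, out of the panel, 35 degrees from vertical; x lies along the bar (up the face while on) and turns with it
- control_box: fixed grey box with the isolator on its sloping face, 170 mm deep (x), 164 mm wide (y), 45 mm high in front (-x) and 150 mm at the back; origin at the centre of its underside. The axis meets the face 22 mm below the middle of the slope; above it lie a flush display and keys
- tile_mid (a point): the last tile, on the painting board at the start with a flat against the stop and x up the slope: hexagonal clay tile, 64 mm across flats, 74 mm across corners, 12 mm thick, 85 g, leaf spray painted on top; the point is its centre, half-way up; z out of the painted face, x square to one pair of flats (flats at 0, 60, 120 ... degrees about z). Its other two pairs of flats are free to grasp
- slope: fixed plywood painting board, 150 mm deep (x) and wide (y), sloping 30 degrees, low edge (22 mm high) at -x, back edge 109 mm high; origin on the table under its centre. A wooden stop 34 mm wide (y), 10 mm thick and 10 mm high stands on it below the tile
- gap (a point): where the centre of the last tile belongs, 6 mm above the tray floor, 83 mm above the table; z up, x towards the batch, square to its rows, y along them. The row of two touches this place on the sides 30 degrees either side of x; the flats facing +y and -y are free, with 66 mm to the tray's lip. The near lip is 54 mm away at -x
- kiln: fixed shallow kiln, 330 mm square, 105 mm high; origin at the centre of its underside, x, y as the gap's. Brick rim 52 mm wide, 28 mm above the floor of the tray (inside 205 x 197 mm, lip 8 mm high and wide) in its 226 mm square chamber. The lid stands open on the -y side, 330 mm tall, inner face 169 mm from the centre, leaning outwards
- row2_left_mid (a point): left tile (+y of the gap) of the row of two, loose in the tray: same tile; its x lies along the rows
- row2_right_mid (a point): right tile (-y of the gap) of the row of two, loose in the tray: same tile; its x lies along the rows
- row3_a_mid (a point): right tile of the far row of three, loose in the tray: same tile
- row3_b_mid (a point): middle tile of the far row of three, loose in the tray: same tile; the corners of this row stand 2 mm from the far lip, its ends 2 mm from the side lips
- row3_c_mid (a point): left tile of the far row of three, loose in the tray: same tile
- bottle: bystander: paint bottle with white cap, 54 mm diameter, 150 mm high; origin at the centre of its underside
- cup: bystander: unglazed grey cup, 80 mm diameter, 95 mm high; origin at the centre of its underside
- jar: bystander: low glaze jar with a lid, 64 mm diameter, 70 mm high; origin at the centre of its underside
Things that resemble listed ones, but are neither listed nor needed, are in the scene too. Leave any green, purple or red look-alike of the part that bears row2_right_mid alone.

How it is judged:
By the outcome, as a careful person would: the job done as asked, in the order asked, and still so for the second after the job is handed in, with the robot touching nothing.
It also fails if it takes over 59 s, if anything falls off the work surface, if the arm or the gripper's body presses on something with over 40 N, if the wrist force passes 120 N, or if a joint passes its speed limit or range.

## Working session

There is one attempt and no reset: what is moved stays moved. The work goes in short steps, Python scripts to look and compute and a shell command to move; the robot and the scene stay as the last step left them, time stands still between calls to the robot, and variables do not carry over. Pictures are saved under pics/ and viewed, at most 10 in all, crops included, and the job is handed in when it is done.

```bash
mkdir -p pics; ls
python3 - <<'E'
from bench import *
import cv2,numpy as np
for n in("scene","top"):
    s=snapshot(n);cv2.imwrite(f"pics/{n}0.png",s["img"][:,:,::-1]);print(n,s["fx"],s["fy"],s["cx"],s["cy"],np.round(s["extrinsics"],3).tolist())
print(sense())
E
```

```text
pics
scene 434.31268741924924 434.31268741924924 278.2237380742959 212.67487966413182 [[0.371, 0.502, -0.781, 1500.67], [0.928, -0.203, 0.311, -377.11], [-0.002, -0.841, -0.541, 787.437], [0.0, 0.0, 0.0, 1.0]]
top 477.4223952719094 477.4223952719094 286.2450856085405 212.11769886141147 [[-0.011, -0.987, 0.162, 283.825], [-1.0, 0.009, -0.013, 22.963], [0.011, -0.162, -0.987, 1465.41], [0.0, 0.0, 0.0, 1.0]]
{'time': 0.1, 'joint_pos': array([ 6.73582953e+01,  7.51138594e+00,  8.53233052e+01,  1.01218388e-04,
        8.72596118e+01, -4.89296430e+00]), 'qd': array([ 0.03292062, -0.00218085, -0.14606557, -0.0019218 , -0.00839825,
       -0.02981881]), 'joint_efforts': array([ 1.20103516e-03, -5.70958328e+01, -5.01938331e+01, -1.29084228e-04,
        8.22515110e-03,  7.30035117e-05]), 'tool_pos': array([182.80643871, 571.2640551 , 403.7402243 ]), 'tcp_rot': array([-1.79906049e+02, -8.14424890e-03,  1.62251248e+02]), 'ft_force': array([-0.28647086,  0.56930109, -0.54962078]), 'wrist_torque': array([-0.04252465, -0.00686446,  0.02821216]), 'grip_force': 0.0, 'finger_gap': 85.40719567782898}
```

View pics/scene0.png

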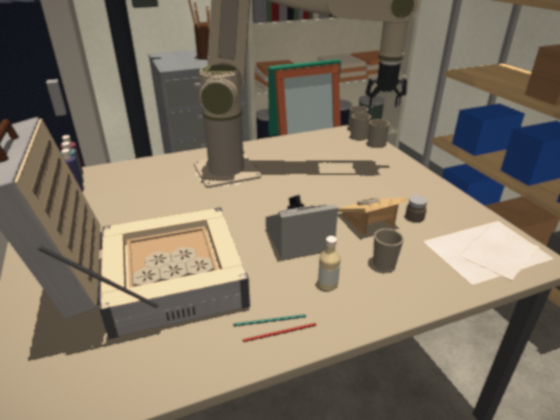

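View pics/top0.png

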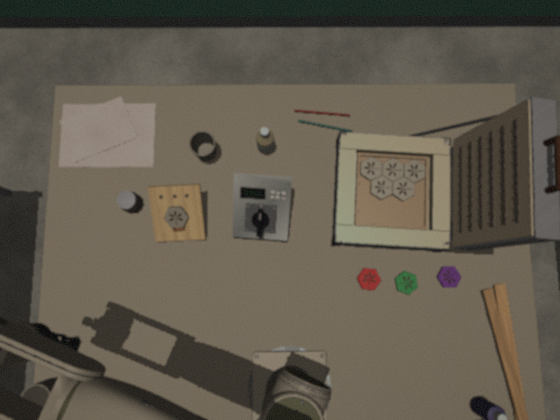

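The scene view shows the kiln on the left (170,260), the control box (305,230), the sloping board (375,213), the bottle (330,265), the cup (387,250) and the jar (417,208). In the top view the candidate tiles are the grey one on the board (176,217) and the red (369,279), green (406,283) and purple (449,277) ones on the table. The grey one fits: it is grey, painted, and on the board against the stop. The gap is at about (391,207). I'll confirm it in one enlarged crop.

```bash
cat > h.py <<'E'
import cv2,numpy as np
from bench import *
def ray(s,u,v):
    E=s["extrinsics"];d=E[:3,:3]@np.array([(u-s["cx"])/s["fx"],(v-s["cy"])/s["fy"],1.]);return E[:3,3],d
def onz(s,u,v,z):
    o,d=ray(s,u,v);return o+d*(z-o[2])/d[2]
def px(s,P):
    E=s["extrinsics"];c=E[:3,:3].T@(np.asarray(P,float)-E[:3,3]);return c[:2]/c[2]*s["fx"]+[s["cx"],s["cy"]]
E
python3 - <<'E'
from h import *
s=snapshot("top");im=s["img"][:,:,::-1]
a=cv2.resize(im[175:250,140:300],None,fx=5,fy=5,interpolation=3)[:,:800]
b=cv2.resize(im[130:250,330:455],None,fx=5,fy=5,interpolation=3)
b=np.pad(b,((0,0),(0,175),(0,0)))
cv2.imwrite("pics/a1.png",cv2.convertScaleAbs(a,alpha=1.6)); cv2.imwrite("pics/b1.png",cv2.convertScaleAbs(b,alpha=1.6))
for n,p in dict(tile=(176,217,70),row2l=(380,187,89),row2r=(403,188,89),h=(260,218,110)).items(): print(n,onz(s,*p).round(1))
for n,p in dict(b1=(149,186,0),b2=(202,184,0),c1=(233,239,0),c2=(289,241,0)).items(): print(n,onz(s,*p[:2],p[2]).round(1))
E
```

```text
tile [500.9 330.4  70. ]
row2l [ 581.9 -272.4   89. ]
row2r [ 578.3 -340.4   89. ]
h [489.5  81.1 110. ]
b1 [610.7 432.6   0. ]
b2 [615.7 267.3   0. ]
c1 [441.6 169.    0. ]
c2 [433.7  -3.3   0. ]
```

View pics/a1.png

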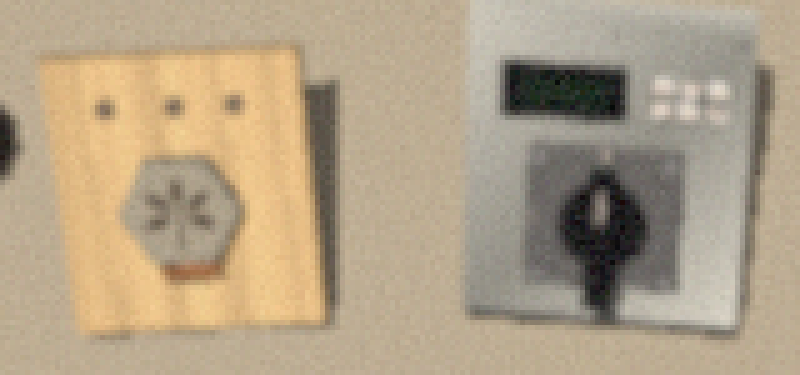

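View pics/b1.png

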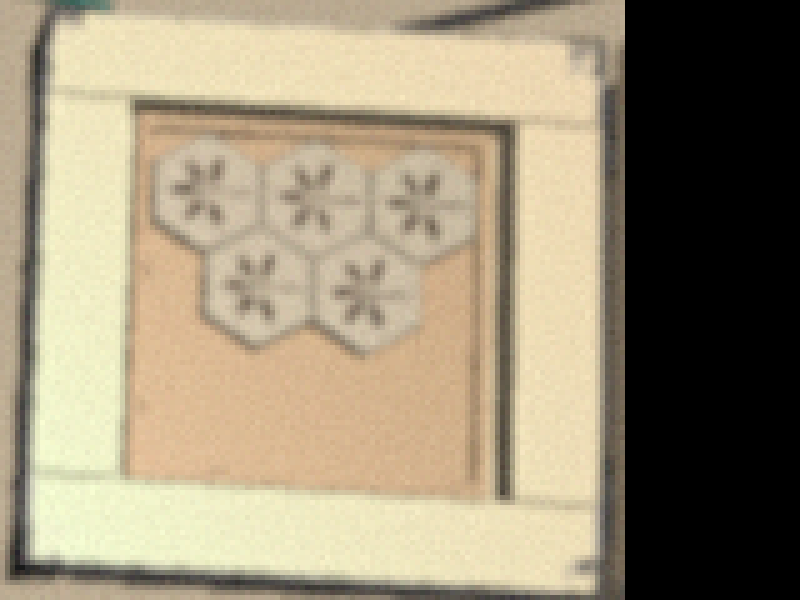

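The crops show the grey painted tile at (176.6,218) on the orange board, against the stop, so it is the one I need. The isolator's black bar runs up the slope at about x=260, y 212–237. The kiln holds rows of three and two, with the notch vertex at about (392.5,195). Next I'll measure.

Run:
```python
from h import *
s=snapshot("top");im=s["img"]
hsv=cv2.cvtColor(im,cv2.COLOR_RGB2HSV)
print("sat tile",hsv[217,170:183].tolist()[::4],"board",hsv[230,160].tolist(),"tray",hsv[215,390].tolist(),"tiles",hsv[187,375:410:8].tolist())
# kiln tiles
up=cv2.resize(cv2.GaussianBlur(im,(0,0),.7),None,fx=4,fy=4,interpolation=2);H=cv2.cvtColor(up,cv2.COLOR_RGB2HSV)
def roi(m,x0,y0,x1,y1):
    r=np.zeros_like(m);r[y0*4:y1*4,x0*4:x1*4]=m[y0*4:y1*4,x0*4:x1*4];return r
def big(m):
    c=max(cv2.findContours(m,0,1)[0],key=cv2.contourArea);return c
S=H[...,1];V=H[...,2]
U=lambda p:(np.asarray(p,float)+.5)/4-.5
t,_=cv2.threshold(S[150*4:205*4,364*4:420*4].copy().reshape(-1,1),0,255,cv2.THRESH_OTSU);print("thr",t)
m=roi(((S<t)).astype(np.uint8)*255,361,152,425,207);m=cv2.morphologyEx(m,cv2.MORPH_CLOSE,np.ones((17,17)));m=cv2.morphologyEx(m,cv2.MORPH_OPEN,np.ones((25,25)))
c=big(m);mm=np.zeros_like(m);cv2.drawContours(mm,[c],-1,255,-1)
ys,xs=np.nonzero(mm);W=np.array([onz(s,*U(p),89)[:2] for p in zip(xs[::3],ys[::3])],np.float32)
print("area tiles",len(W)*3*0, cv2.contourArea(np.array([onz(s,*U(p[0]),89)[:2] for p in c],np.float32)),5*64*64*.866)
_,l,C=cv2.kmeans(W,5,None,(3,100,.01),20,cv2.KMEANS_PP_CENTERS)
print(C.round(1).tolist())
o=np.argsort(C@[np.cos(-.05),np.sin(-.05)]);r2=C[o[:2]];r3=C[o[2:]]
r2=r2[np.argsort(-r2[:,1])];r3=r3[np.argsort(-r3[:,1])];P=np.vstack([r2,r3])
h=64*.866;M=np.array([[h,32],[h,-32],[2*h,64],[2*h,0],[2*h,-64]])
a=M-M.mean(0);b=P-P.mean(0);th=np.arctan2((a[:,0]*b[:,1]-a[:,1]*b[:,0]).sum(),(a*b).sum())
R=np.array([[np.cos(th),-np.sin(th)],[np.sin(th),np.cos(th)]]);g=P.mean(0)-R@M.mean(0)
print("gap",g,"yaw",np.degrees(th),"res",(P-(M@R.T+g)).round(1).tolist())
# board tile
m=roi(((S<75)&(V>60)).astype(np.uint8)*255,160,200,193,232);m=cv2.morphologyEx(m,cv2.MORPH_CLOSE,np.ones((9,9)));c=big(m);M_=cv2.moments(c);u=U((M_['m10']/M_['m00'],M_['m01']/M_['m00']));print("tile px",u,"bbox",[v/4 for v in cv2.boundingRect(c)])
# board outline
m=roi(((S>90)).astype(np.uint8)*255,140,175,215,250);c=big(m);q=cv2.approxPolyDP(c,10,True)[:,0];print("board",U(q).round(1).tolist())
# box outline
m=roi(((S<45)).astype(np.uint8)*255,222,165,305,250);c=big(m);q=cv2.approxPolyDP(cv2.convexHull(c),10,True)[:,0];print("box",U(q).round(1).tolist())
m=roi((V<40).astype(np.uint8)*255,245,205,275,242);c=big(m);print("handle",[v/4 for v in cv2.boundingRect(c)],cv2.approxPolyDP(c,6,True)[:,0].tolist().__len__())
print("z",[ (onz(s,*u,z)).round(1).tolist() for z in (60,70,80)])
```

```text
sat tile [[18, 51, 100], [17, 52, 99], [19, 50, 86], [16, 54, 104]] board [17, 110, 142] tray [15, 81, 136] tiles [[17, 47, 108], [18, 50, 117], [18, 49, 120], [16, 56, 101], [20, 49, 126]]
thr 67.0
area tiles 0 17568.052004743367 17735.68
[[639.0999755859375, -248.3000030517578], [630.0, -375.29998779296875], [577.5, -339.20001220703125], [581.7000122070312, -275.29998779296875], [634.7999877929688, -311.6000061035156]]
gap [ 524.17808479 -303.40600403] yaw -4.224071140934821 res [[-0.1, 0.3], [0.4, 0.2], [-0.3, -0.6], [0.1, -0.0], [-0.0, 0.1]]
tile px [175.75324216 216.74433684] bbox [164.25, 206.75, 23.75, 21.0]
board [[198.4, 184.1], [148.1, 186.9], [156.4, 240.6], [204.6, 238.1]]
box [[234.1, 172.4], [290.6, 176.4], [286.9, 240.9], [232.6, 236.1]]
handle [252.0, 209.25, 17.0, 27.75] 9
z [[503.2, 333.3, 60.0], [501.6, 331.1, 70.0], [500.1, 328.9, 80.0]]
```

Run:
```python
from h import *
s=snapshot("top")
def quad(bl,br,fl,fr,zb,zf):
    bl,br=onz(s,*bl,zb),onz(s,*br,zb);fl,fr=onz(s,*fl,zf),onz(s,*fr,zf)
    e=(bl-br)+(fl-fr);f=(bl-fl)+(br-fr)
    print(np.linalg.norm(bl-br),np.linalg.norm(fl-fr),np.linalg.norm((bl-fl)[:2]),"yawy",np.degrees(np.arctan2(-e[0],e[1])),"yawx",np.degrees(np.arctan2(f[1],f[0])))
    return (bl+br+fl+fr)[:2]/4
c=quad((148.1,186.9),(198.4,184.1),(156.4,240.6),(204.6,238.1),109,22);print("slope",c)
b=quad((234.1,172.4),(290.6,176.4),(232.6,236.1),(286.9,240.9),150,45);print("box",b)
# tile point: plane ray intersection, top face of tile 12 above board
def pl(u,p0,n):
    o,d=ray(s,*u);return o+d*((p0-o)@n)/(d@n)
from math import *
y=radians(2.5)
n=np.array([-.5*cos(y),-.5*sin(y),.866]);p0=np.array([*c,65.5])+9*n
print("tile mid",pl((175.9,217.3),p0,n))
yb=radians(-4.2);ax=np.array([cos(yb),sin(yb)])
for yb in(-3.5,-4.5):
  yb=radians(yb);X=np.array([cos(yb),sin(yb),0]);n=np.array([-sin(radians(35))*X[0],-sin(radians(35))*X[1],cos(radians(35))])
  up=cos(radians(35))*X+[0,0,sin(radians(35))]
  mid=np.array([*b,97.5]);bar=mid-22*up+33*n;print("bar",bar,"px",px(s,bar),"ends",px(s,bar+13*n+40*up),px(s,bar+13*n-40*up), slope:=degrees(atan2(105,170)))
```

```text
145.33449910341838 145.5420383315932 147.235301609124 yawy 2.602595362034341 yawx 2.5538216532396842
slope [513.48834796 328.80154938]
160.14255144789303 162.80903557585367 169.58469345427292 yawy -5.141504197213967 yawx -4.126931497514719
box [522.73209014  78.60659345]
tile mid [500.23510265 331.03783163  68.30376565]
bar [485.85164078  80.86229836 111.91333586] px [260.04897829 219.15366509] ends [260.06386926 208.47090789] [259.40971829 233.59877168] 31.701429669505718
bar [485.89662533  81.5056074  111.91333586] px [259.82422435 219.14022463] ends [259.99153102 208.46657982] [258.94221684 233.57083391] 31.701429669505718
```

```bash
cat >> h.py <<'E'
from scipy.spatial.transform import Rotation as Ro
def frame(yaw,tilt,spin=0):
    """tool z = minus normal of a plane facing -x, tilted 'tilt' deg, heading yaw; tool x up-slope, then spun about tool z"""
    return Ro.from_euler('z',yaw,degrees=True)*Ro.from_euler('y',-tilt,degrees=True)*Ro.from_euler('x',180,degrees=True)*Ro.from_euler('z',spin,degrees=True)
def plan(p,R,N,dec=3):
    st=sense();p0=st["tool_pos"];R0=Ro.from_euler('xyz',st["tcp_rot"],degrees=True)
    w=(R0.inv()*R).as_rotvec();d=(np.asarray(p)-p0)/N
    print("t",st["time"],"tcp",p0.round(1),st["tcp_rot"].round(1),"err",(np.asarray(p)-p0).round(1),"rot",np.degrees(w).round(1),"j",st["joint_pos"].round(0),"F",st["ft_force"].round(1),"gap",round(st["finger_gap"],1),"grip",round(st["grip_force"],1))
    for k in range(N):
        Rk=R0*Ro.from_rotvec(w*k/N);t=Rk.inv().apply(d)/100
        print(*(t.round(dec)+0.),*((np.degrees(w)/N/60).round(dec)+0.),end="; ")
    print()
BAR=np.array([476.5,81.7,112.]);RB=frame(-4.3,35)
TILE=np.array([500.2,331.,68.3]);GAP=np.array([524.2,-303.4,83.]);GY=-4.2
def back(p,R,d): return p-R.as_matrix()[:,2]*d
E
python3 - <<'E'
from h import *
print(back(BAR,RB,242),RB.as_matrix().round(2))
plan([338,92,390],frame(-4.3,0),17,2)
E
```

```text
[338.08522134  92.10745949 310.23479472] [[ 0.82 -0.07  0.57]
 [-0.06 -1.   -0.04]
 [ 0.57  0.   -0.82]]
t 0.25 tcp [182.9 571.4 404.2] [-180.    -0.   162.2] err [ 155.1 -479.4  -14.2] rot [-0.000e+00  1.000e-01  1.665e+02] j [67.  7. 85.  0. 87. -5.] F [-0.1 -0.8  0.2] gap 85.5 grip 0.0
-0.17 -0.24 0.01 0.0 0.0 0.16; -0.21 -0.21 0.01 0.0 0.0 0.16; -0.24 -0.17 0.01 0.0 0.0 0.16; -0.27 -0.12 0.01 0.0 0.0 0.16; -0.29 -0.08 0.01 0.0 0.0 0.16; -0.3 -0.03 0.01 0.0 0.0 0.16; -0.3 0.02 0.01 0.0 0.0 0.16; -0.29 0.07 0.01 0.0 0.0 0.16; -0.27 0.12 0.01 0.0 0.0 0.16; -0.25 0.17 0.01 0.0 0.0 0.16; -0.21 0.2 0.01 0.0 0.0 0.16; -0.18 0.24 0.01 0.0 0.0 0.16; -0.13 0.26 0.01 0.0 0.0 0.16; -0.09 0.28 0.01 0.0 0.0 0.16; -0.04 0.29 0.01 0.0 0.0 0.16; 0.01 0.3 0.01 0.0 0.0 0.16; 0.06 0.29 0.01 0.0 0.0 0.16;
```

```bash
python3 -m jog '-0.17 -0.24 0.01 0 0 0.16 -1; -0.21 -0.21 0.01 0 0 0.16 -1; -0.24 -0.17 0.01 0 0 0.16 -1; -0.27 -0.12 0.01 0 0 0.16 -1; -0.29 -0.08 0.01 0 0 0.16 -1' 
python3 -m jog '-0.3 -0.03 0.01 0 0 0.16 -1; -0.3 0.02 0.01 0 0 0.16 -1; -0.29 0.07 0.01 0 0 0.16 -1; -0.27 0.12 0.01 0 0 0.16 -1; -0.25 0.17 0.01 0 0 0.16 -1'
python3 -m jog '-0.21 0.2 0.01 0 0 0.16 -1; -0.18 0.24 0.01 0 0 0.16 -1; -0.13 0.26 0.01 0 0 0.16 -1; -0.09 0.28 0.01 0 0 0.16 -1; -0.04 0.29 0.01 0 0 0.16 -1'
python3 -c "
from h import *
plan(back(BAR,RB,242),RB,6)"
```

```text
time: 0.88
tool_pos: [229.3, 429.8, 399.6]
tcp_rot: [180.0, 0.0, 113.9]
ft_force: [-0.8, -0.3, 0.6]
finger_gap: 85.7
grip_force: 0.0
time: 1.5
tool_pos: [278.0, 288.1, 394.7]
tcp_rot: [180.0, -0.0, 65.9]
ft_force: [0.1, -0.5, -0.3]
finger_gap: 85.5
grip_force: 0.0
time: 2.12
tool_pos: [328.1, 150.2, 389.7]
tcp_rot: [180.0, -0.0, 17.9]
ft_force: [0.2, 0.0, 1.0]
finger_gap: 85.4
grip_force: 0.0
t 2.125 tcp [328.1 150.2 389.7] [180.   -0.   17.9] err [ 10.  -58.1 -79.5] rot [-6.8 34.5 21.5] j [ 16. -32. 121.   0.  91.  88.] F [0.2 0.  1. ] gap 85.4 grip 0.0
-0.014 0.097 0.132 -0.019 0.096 0.06; -0.021 0.096 0.133 -0.019 0.096 0.06; -0.029 0.095 0.132 -0.019 0.096 0.06; -0.036 0.094 0.131 -0.019 0.096 0.06; -0.043 0.094 0.128 -0.019 0.096 0.06; -0.05 0.094 0.126 -0.019 0.096 0.06;
```

```bash
python3 -m jog '-0.01 0.1 0.13 -0.02 0.1 0.06 -1; -0.02 0.1 0.13 -0.02 0.1 0.06 -1; -0.03 0.09 0.13 -0.02 0.1 0.06 -1; -0.04 0.09 0.13 -0.02 0.1 0.06 -1; -0.04 0.09 0.13 -0.02 0.1 0.06 -1' 
python3 -m jog '-0.05 0.09 0.13 -0.02 0.1 0.06 -1; 0 0 0 0 0 0 -1'
python3 -c "
from h import *
plan(back(BAR,RB,200),RB,2);plan(back(BAR,RB,162),RB,4)"
```

```text
time: 2.75
tool_pos: [343.9, 106.0, 323.2]
tcp_rot: [178.7, -30.4, 0.0]
ft_force: [4.4, 4.8, 6.8]
finger_gap: 85.4
grip_force: 0.0
time: 3.0
tool_pos: [356.0, 101.8, 314.6]
tcp_rot: [179.5, -35.8, -4.0]
ft_force: [-0.4, -0.2, -0.1]
finger_gap: 85.4
grip_force: 0.0
t 3.0 tcp [356.  101.8 314.6] [179.5 -35.8  -4. ] err [  6.1 -11.5 -38.7] rot [ 0.4 -0.8  0.2] j [ 14. -51. 143. -13.  54. 112.] F [-0.4 -0.2 -0.1] gap 85.4 grip 0.0
-0.085 0.053 0.178 0.003 -0.007 0.002; -0.084 0.054 0.178 0.003 -0.007 0.002; 
t 3.0 tcp [356.  101.8 314.6] [179.5 -35.8  -4. ] err [ 27.8 -13.1 -69.9] rot [ 0.4 -0.8  0.2] j [ 14. -51. 143. -13.  54. 112.] F [-0.4 -0.2 -0.1] gap 85.4 grip 0.0
-0.044 0.026 0.184 0.002 -0.003 0.001; -0.043 0.026 0.184 0.002 -0.003 0.001; -0.043 0.027 0.184 0.002 -0.003 0.001; -0.042 0.027 0.184 0.002 -0.003 0.001;
```

```bash
python3 -m jog '-0.08 0.05 0.18 0 -0.01 0 -1; -0.08 0.05 0.18 0 0 0 -1; 0 0 0 0 0 0 -1' 
python3 -c "
from h import *
plan(back(BAR,RB,162),RB,3)
s=snapshot('top');a=cv2.resize(s['img'][170:260,205:325,::-1],None,fx=5,fy=5,interpolation=2)
s=snapshot('scene');b=cv2.resize(s['img'][160:270,230:390,::-1],None,fx=4.5,fy=4.5,interpolation=2)[:450,:]
cv2.imwrite('pics/c.png',cv2.resize(cv2.convertScaleAbs(np.hstack([a,b]),alpha=1.5),(800,272)))"
```

```text
time: 3.38
tool_pos: [371.7, 94.6, 279.1]
tcp_rot: [179.2, -34.4, -4.0]
ft_force: [-0.1, -0.5, -0.0]
finger_gap: 85.4
grip_force: 0.0
t 3.375 tcp [371.7  94.6 279.1] [179.2 -34.4  -4. ] err [ 12.1  -5.9 -34.4] rot [0.7 0.6 0.2] j [ 11. -44. 143. -13.  49. 111.] F [-0.1 -0.5 -0. ] gap 85.4 grip 0.0
-0.03 0.015 0.118 0.004 0.003 0.001; -0.031 0.016 0.118 0.004 0.003 0.001; -0.031 0.016 0.118 0.004 0.003 0.001;
```

View pics/c.png

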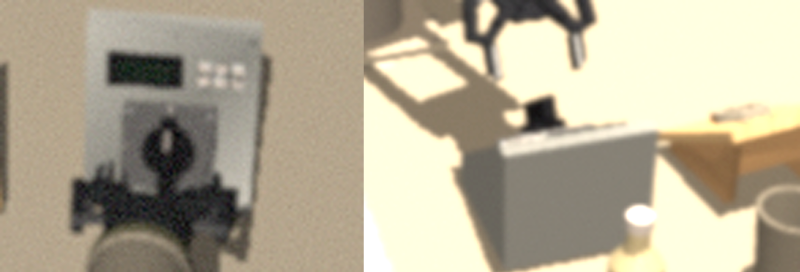

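The left half shows the gripper straddling the bar, which sits near the middle of the fingers in the top view. The right half shows the fingers clear above the handle. Going down.

```bash
python3 -m jog '-0.03 0.02 0.12 0 0 0 -1; -0.03 0.02 0.12 0 0 0 -1; -0.03 0.02 0.12 0.01 0.01 0 -1; 0 0 0 0 0 0 -1' 
python3 -c "
from h import *
plan(back(BAR,RB,162),RB,1);print(sense()['joint_pos'])"
```

```text
time: 3.98
tool_pos: [388.7, 89.0, 247.0]
tcp_rot: [179.7, -35.0, -4.0]
ft_force: [0.6, -0.5, -0.6]
finger_gap: 85.6
grip_force: 0.0
t 3.975 tcp [388.7  89.  247. ] [179.7 -35.   -4. ] err [-4.9 -0.3 -2.3] rot [0.1 0.  0.2] j [  9. -38. 143. -12.  41. 110.] F [ 0.6 -0.5 -0.6] gap 85.6 grip 0.0
-0.053 0.007 -0.009 0.002 0.001 0.003; 
[  9.29597933 -37.70841574 143.09313766 -12.00649067  41.07022285
 110.11815194]
```

```bash
python3 -m jog '-0.04 0 -0.04 0 0 0 0.2; 0 0 0 0 0 0 0.34; 0 0 0 0 0 0 0.34; 0 0 0 0 0 0 0.34; 0 0 0 0 0 0 0.34' 
python3 -c "
from h import *
plan(back(BAR,RB,166),RB,1);print(sense()['wrist_torque'])"
```

```text
time: 4.6
tool_pos: [387.1, 90.7, 249.6]
tcp_rot: [179.7, -34.9, -4.1]
ft_force: [-0.1, -0.5, -1.3]
finger_gap: 28.4
grip_force: 0.0
t 4.6 tcp [387.1  90.7 249.6] [179.7 -34.9  -4.1] err [-5.6 -1.9 -1.6] rot [0.2 0.1 0.2] j [ 10. -38. 143. -12.  42. 111.] F [-0.1 -0.5 -1.3] gap 28.4 grip 0.0
-0.054 0.023 -0.018 0.003 0.002 0.003; 
[0.05780835 0.29533716 0.05746895]
```

```bash
python3 -m jog '0 0 0 0 0 -0.17 0.34; 0 0 0 0 0 -0.17 0.34; 0 0 0 0 0 -0.17 0.34; 0 0 0 0 0 -0.17 0.34; 0 0 0 0 0 -0.17 0.34' 
python3 -m jog '0 0 0 0 0 -0.17 0.34; 0 0 0 0 0 -0.17 0.34; 0 0 0 0 0 -0.17 0.34; 0 0 0 0 0 -0.17 0.34; 0 0 0 0 0 0 0.34' 
python3 -c "
from h import *
plan(back(BAR,RB,166),frame(-4.3,35,-90),1);print(sense()['wrist_torque'])"
```

```text
time: 5.22
tool_pos: [386.7, 90.6, 248.9]
tcp_rot: [151.4, -20.7, 52.4]
ft_force: [-5.9, 2.8, 0.7]
finger_gap: 28.1
grip_force: 6.3
time: 5.85
tool_pos: [387.1, 90.7, 249.5]
tcp_rot: [145.1, 1.3, 87.2]
ft_force: [-1.3, 0.4, -0.1]
finger_gap: 28.2
grip_force: 0.0
t 5.85 tcp [387.1  90.7 249.5] [145.1   1.3  87.2] err [-5.6 -1.9 -1.5] rot [-0.1  0.2  1.9] j [ 10. -38. 143. -12.  42.  19.] F [-1.3  0.4 -0.1] gap 28.2 grip 0.0
-0.021 -0.054 -0.018 -0.002 0.003 0.032; 
[ 0.0059811   0.27795591 -0.00174013]
```

```bash
python3 -m jog '0 0 -0.2 0 0 0 0.34; 0 0 -0.2 0 0 0 0.34; 0 0 -0.1 0 0 0 0.34; 0 0 0 0 0 0 0' 
python3 -c "
from h import *
RT=frame(2.6,30,-30);p=back(TILE,RT,235);print(p)
s=snapshot('top');a=cv2.resize(s['img'][170:260,205:325,::-1],None,fx=5,fy=5,interpolation=2)
s=snapshot('scene');b=cv2.resize(s['img'][160:270,230:390,::-1],None,fx=4.5,fy=4.5,interpolation=2)[:450,:]
cv2.imwrite('pics/d.png',cv2.resize(cv2.convertScaleAbs(np.hstack([a,b]),alpha=1.5),(800,272)))
plan(p,RT,7,2)"
```

```text
time: 6.35
tool_pos: [365.6, 95.9, 294.5]
tcp_rot: [145.4, 1.3, 87.1]
ft_force: [0.8, -0.2, -0.4]
finger_gap: 42.7
grip_force: 0.0
[382.82095805 325.66984889 271.81596989]
t 6.45 tcp [365.5  95.7 293.3] [145.5   1.4  87.1] err [ 17.4 230.  -21.4] rot [ 6.1  1.4 56. ] j [ 12. -47. 143. -12.  51.  19.] F [-0.7 -0.8 -0.8] gap 42.8 grip 0.0
0.33 -0.01 0.02 0.01 0.0 0.13; 0.33 -0.05 0.02 0.01 0.0 0.13; 0.32 -0.1 0.03 0.01 0.0 0.13; 0.3 -0.14 0.03 0.01 0.0 0.13; 0.28 -0.18 0.03 0.01 0.0 0.13; 0.25 -0.21 0.04 0.01 0.0 0.13; 0.22 -0.25 0.04 0.01 0.0 0.13;
```

View pics/d.png

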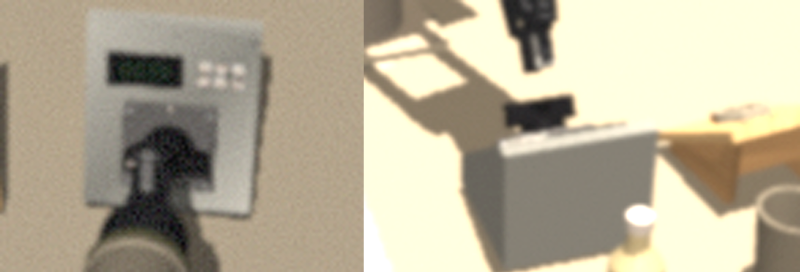

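The isolator bar now lies level across the face: the wide dark bar at right in the scene half, around (540,112). It has snapped to off. Now to the tile.

```bash
python3 -m jog '0.33 -0.01 0 0.01 0 0.13 0; 0.33 -0.05 0.01 0.01 0 0.13 -0.5; 0.32 -0.1 0.03 0.01 0 0.13 -1; 0.3 -0.14 0.03 0.01 0 0.13 -1; 0.28 -0.18 0.04 0.01 0 0.13 -1' 
python3 -m jog '0.25 -0.21 0.04 0.01 0 0.13 -1; 0.22 -0.25 0.04 0.01 0 0.13 -1; 0 0 0 0 0 0 -1'
python3 -c "
from h import *
RT=frame(2.6,30,-30)
plan(back(TILE,RT,235),RT,2,3)
s=snapshot('top');a=cv2.resize(s['img'][175:255,130:230,::-1],None,fx=5,fy=5,interpolation=2)
s=snapshot('scene');b=cv2.resize(s['img'][170:260,320:440,::-1],None,fx=40/9,fy=40/9,interpolation=2)
cv2.imwrite('pics/e.png',cv2.resize(cv2.convertScaleAbs(np.hstack([a,b[:400]]),alpha=1.3),(800,309)))"
```

```text
time: 7.08
tool_pos: [375.2, 261.8, 277.1]
tcp_rot: [154.1, -18.8, 53.1]
ft_force: [0.1, -0.9, 0.7]
finger_gap: 85.2
grip_force: 0.0
time: 7.45
tool_pos: [380.3, 327.7, 268.5]
tcp_rot: [161.0, -24.7, 37.9]
ft_force: [-0.6, -0.3, -0.4]
finger_gap: 85.4
grip_force: 0.0
t 7.45 tcp [380.3 327.7 268.5] [161.  -24.7  37.9] err [ 2.5 -2.1  3.3] rot [2.2 0.5 1.7] j [ 43. -10. 121. -28.  50. 113.] F [-0.6 -0.3 -0.4] gap 85.4 grip 0.0
0.01 0.02 -0.008 0.019 0.004 0.014; 0.011 0.019 -0.008 0.019 0.004 0.014;
```

View pics/e.png

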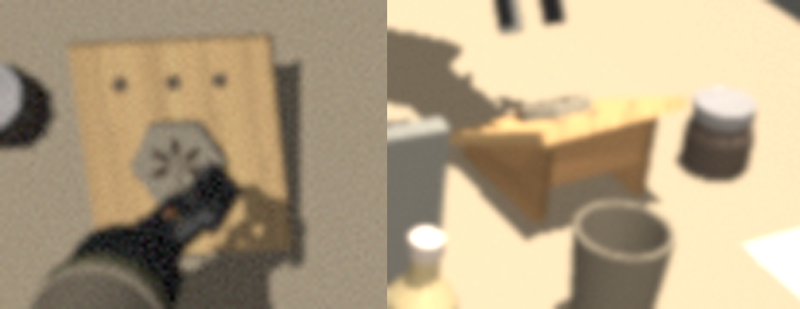

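The left half shows the grey tile at (178,160) with one finger down-right beyond its flat, and the board clear around it. Correct and descend.

```bash
python3 -m jog '0.02 0.04 -0.02 0.04 0.01 0.03 -1; 0 0 0.2 0 0 0 -1; 0 0 0.2 0 0 0 -1; 0 0 0 0 0 0 -1'
python3 -c "
from h import *
RT=frame(2.6,30,-30)
plan(back(TILE,RT,168),RT,2,3)"
```

```text
time: 8.05
tool_pos: [402.6, 323.7, 237.7]
tcp_rot: [164.0, -25.7, 36.1]
ft_force: [-0.4, -0.0, -1.1]
finger_gap: 85.6
grip_force: 0.0
t 8.05 tcp [402.6 323.7 237.7] [164.  -25.7  36.1] err [ 13.7   3.5 -23.9] rot [-0.1 -0.  -0.1] j [ 39.  -6. 120. -25.  44. 112.] F [-0.4 -0.  -1.1] gap 85.6 grip 0.0
0.007 -0.012 0.138 0.0 0.0 -0.001; 0.007 -0.012 0.138 0.0 0.0 -0.001;
```

```bash
python3 -m jog '0.01 -0.01 0.14 0 0 0 -1; 0 -0.01 0.14 0 0 0 -1; 0 0 0.01 0 0 0 -1; 0 0 0 0 0 0 0; 0 0 0 0 0 0 1' 30
python3 -m jog '0 0 0 0 0 0 1; 0 0 0 0 0 0 1; 0 0 0 0 0 0 1'
python3 -c "
from h import *
RT=frame(2.6,30,-30)
plan(back(TILE,RT,166),RT,2,3)"
```

```text
time: 8.68
tool_pos: [417.4, 328.1, 215.7]
tcp_rot: [164.0, -26.0, 36.2]
ft_force: [-5.5, -4.9, 8.8]
finger_gap: 61.9
grip_force: 30.0
time: 9.05
tool_pos: [417.3, 328.1, 215.7]
tcp_rot: [164.0, -26.0, 36.2]
ft_force: [-4.5, -5.0, 8.0]
finger_gap: 61.7
grip_force: 30.2
t 9.05 tcp [417.3 328.1 215.7] [164.  -26.   36.2] err [ 0.  -0.9 -3.6] rot [-0.1 -0.3 -0.2] j [ 39.  -2. 119. -27.  41. 113.] F [-4.5 -5.   8. ] gap 61.7 grip 30.2
-0.01 -0.001 0.016 0.0 -0.002 -0.001; -0.01 -0.001 0.016 0.0 -0.002 -0.001;
```

```bash
python3 -m jog '0 0 -0.05 0 0 0 1; 0 0 -0.15 0 0 0 1; 0 0 -0.3 0 0 0 1; 0 0 -0.3 0 0 0 1; 0 0 0 0 0 0 1' 40
python3 -c "
from h import *
plan([400,200,330],frame(GY,0,0),6,2)
s=snapshot('top');a=cv2.resize(s['img'][175:255,130:230,::-1],None,fx=5,fy=5,interpolation=2)
s=snapshot('scene');b=cv2.resize(s['img'][130:220,320:440,::-1],None,fx=40/9,fy=40/9,interpolation=2)
cv2.imwrite('pics/f.png',cv2.resize(cv2.convertScaleAbs(np.hstack([a,b[:400]]),alpha=1.3),(800,309)))"
```

```text
time: 9.68
tool_pos: [377.0, 327.0, 286.4]
tcp_rot: [164.1, -26.2, 36.2]
ft_force: [0.2, 0.7, -0.2]
finger_gap: 60.7
grip_force: 44.8
t 9.675 tcp [377.  327.  286.4] [164.1 -26.2  36.2] err [  23.  -127.    43.6] rot [  5.7 -30.3  35.8] j [ 42. -13. 121. -24.  50. 111.] F [ 0.2  0.7 -0.2] gap 60.7 grip 44.8
-0.05 0.22 -0.05 0.02 -0.08 0.1; -0.03 0.22 -0.05 0.02 -0.08 0.1; -0.02 0.22 -0.05 0.02 -0.08 0.1; 0.0 0.22 -0.05 0.02 -0.08 0.1; 0.02 0.22 -0.06 0.02 -0.08 0.1; 0.04 0.21 -0.07 0.02 -0.08 0.1;
```

View pics/f.png

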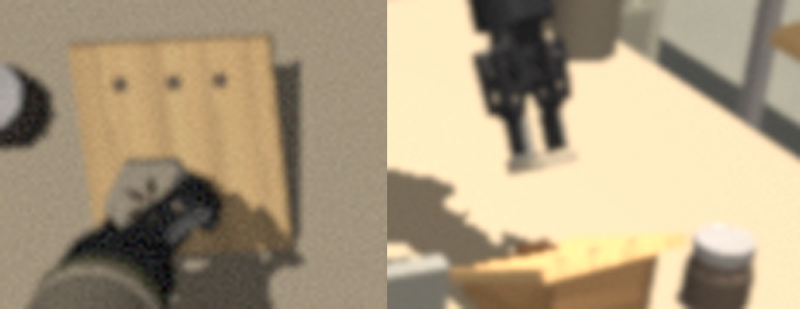

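The tile left the board, held flat across the fingertips (right half, (540,158)), painted side up. Now I'll carry it high over the box to the kiln.

```bash
python3 -m jog '-0.05 0.2 -0.1 0.02 -0.08 0.1 1; -0.03 0.2 -0.1 0.02 -0.08 0.1 1; -0.02 0.22 -0.07 0.02 -0.08 0.1 1; 0 0.22 -0.06 0.02 -0.08 0.1 1; 0.02 0.22 -0.07 0.02 -0.08 0.1 1'
python3 -m jog '0.04 0.21 -0.07 0.02 -0.08 0.1 1; 0 0 0 0 0 0 1'
python3 -c "
from h import *
plan([515,-302.7,345],frame(GY,0,0),12,2)"
```

```text
time: 10.4
tool_pos: [389.1, 222.1, 329.5]
tcp_rot: [-180.0, -5.4, 1.8]
ft_force: [-0.2, -0.7, -1.6]
finger_gap: 61.1
grip_force: 44.7
time: 10.65
tool_pos: [394.0, 200.8, 337.3]
tcp_rot: [-178.5, -0.7, -4.1]
ft_force: [0.1, 0.6, -0.6]
finger_gap: 61.0
grip_force: 44.7
t 10.65 tcp [394.  200.8 337.3] [-178.5   -0.7   -4.1] err [ 121.  -503.5    7.7] rot [-1.5 -0.7  0.1] j [ 20. -16. 115.   1.  80. 114.] F [ 0.1  0.6 -0.6] gap 61.0 grip 44.7
0.13 0.41 -0.02 0.0 0.0 0.0; 0.13 0.41 -0.01 0.0 0.0 0.0; 0.13 0.41 -0.01 0.0 0.0 0.0; 0.13 0.41 -0.01 0.0 0.0 0.0; 0.13 0.41 -0.01 0.0 0.0 0.0; 0.13 0.41 -0.01 0.0 0.0 0.0; 0.13 0.41 -0.01 0.0 0.0 0.0; 0.13 0.41 -0.01 0.0 0.0 0.0; 0.13 0.41 -0.01 0.0 0.0 0.0; 0.13 0.41 -0.01 0.0 0.0 0.0; 0.13 0.41 -0.01 0.0 0.0 0.0; 0.13 0.41 -0.01 0.0 0.0 0.0;
```

```bash
python3 -m jog '0.05 0.41 -0.02 -0.02 -0.01 0 1; 0.05 0.41 -0.02 0 0 0 1; 0.05 0.41 -0.02 0 0 0 1; 0.1 0.41 -0.02 0 0 0 1; 0.1 0.41 0 0 0 0 1'
python3 -m jog '0.2 0.41 0 0 0 0 1; 0.2 0.41 0 0 0 0 1; 0.2 0.41 0 0 0 0 1; 0.2 0.41 0 0 0 0 1; 0.2 0.41 0 0 0 0 1'
python3 -m jog '0.13 0.41 0 0 0 0 1; 0.13 0.41 0 0 0 0 1; 0 0 0 0 0 0 1'
python3 -c "
from h import *
plan([515,-302.7,290],frame(GY,0,0),2,3)"
```

```text
time: 11.28
tool_pos: [414.0, -5.6, 343.1]
tcp_rot: [-179.7, -0.2, -3.8]
ft_force: [0.8, -0.6, -0.9]
finger_gap: 60.9
grip_force: 44.7
time: 11.9
tool_pos: [500.4, -217.0, 341.5]
tcp_rot: [-179.7, -0.2, -3.8]
ft_force: [1.2, 1.1, -0.0]
finger_gap: 60.7
grip_force: 44.8
time: 12.28
tool_pos: [520.3, -301.7, 340.6]
tcp_rot: [-179.7, -0.1, -4.0]
ft_force: [-1.0, 1.0, -1.3]
finger_gap: 60.4
grip_force: 44.7
t 12.275 tcp [ 520.3 -301.7  340.6] [-1.797e+02 -1.000e-01 -4.000e+00] err [ -5.3  -1.  -50.6] rot [-0.3 -0.1  0.2] j [-35.  10.  89.   0.  81.  59.] F [-1.   1.  -1.3] gap 60.4 grip 44.7
-0.027 0.008 0.253 -0.003 -0.001 0.002; -0.027 0.007 0.253 -0.003 -0.001 0.002;
```

```bash
python3 -m jog '-0.04 0.01 0.3 0 0 0 1; -0.04 0.01 0.3 0 0 0 1; 0 0 0 0 0 0 1'
python3 -c "
from h import *
plan([515,-302.7,275],frame(GY,0,0),1,3)
s=snapshot('top');a=cv2.resize(s['img'][145:225,350:430,::-1],None,fx=5,fy=5,interpolation=2)
t=snapshot('scene');b=cv2.resize(t['img'][225:295,115:225,::-1],None,fx=40/7,fy=40/7,interpolation=2)
b=b[:400];print(b.shape)
X=np.array([np.cos(np.radians(GY)),np.sin(np.radians(GY)),0]);Y=np.array([-X[1],X[0],0])
# predicted hexagon corners (top face) if tile is centred 169 below the TCP
c=sense()['tool_pos']-[0,0,169-6]
for k in range(6):
    q=c+36.95*(np.cos(k*np.pi/3)*X+np.sin(k*np.pi/3)*Y)
    print((( px(s,q)-[350,145]+.5)*5).round(0),((px(t,q)-[115,225]+.5)*40/7).round(0)+[400,0])
cv2.imwrite('pics/g.png',cv2.resize(cv2.convertScaleAbs(np.hstack([a,b]),alpha=1.3),(800,int(400*800/(400+b.shape[1])))));print(800/(400+b.shape[1]))"
```

```text
time: 12.65
tool_pos: [510.9, -298.9, 278.5]
tcp_rot: [-179.5, 0.1, -3.8]
ft_force: [-0.2, 1.3, 0.1]
finger_gap: 60.8
grip_force: 44.7
t 12.65 tcp [ 510.9 -298.9  278.5] [-1.795e+02  1.000e-01 -3.800e+00] err [ 4.1 -3.8 -3.5] rot [-0.5  0.1  0.4] j [-35.  12.  94.   0.  75.  58.] F [-0.2  1.3  0.1] gap 60.8 grip 44.7
0.043 0.035 0.035 -0.009 0.002 0.006; 
(400, 629, 3)
[218. 256.] [712.  84.]
[162. 284.] [779.  49.]
[160. 347.] [769.   6.]
[215. 383.] [697.  -3.]
[272. 355.] [631.  30.]
[273. 291.] [637.  74.]
0.7774538386783285
```

View pics/g.png

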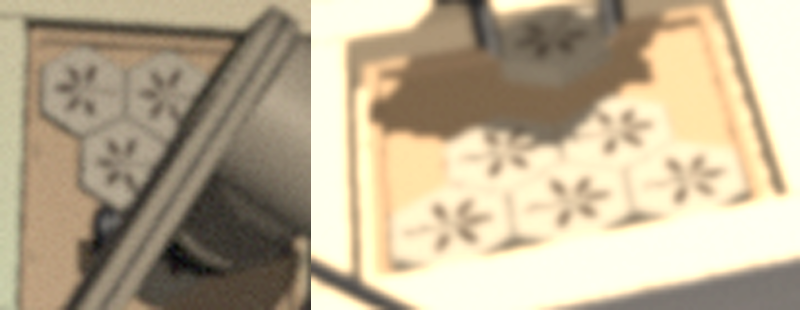

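The left half shows the arm covering the notch. The right half shows the held tile level with its leading corner at about (553,70), as predicted (553,65), centred on the notch between the two front tiles (505,150) and (615,130). Lowering 6 mm short of the notch.

```bash
python3 -m jog '0.07 0.035 0.05 -0.01 0 0.006 1; 0 0 0.06 0 0 0 1; 0 0 0.06 0 0 0 1; 0 0 0 0 0 0 1'
python3 -c "
from h import *
plan([518.2,-303,258],frame(GY,0,0),1,3)"
```

```text
time: 13.25
tool_pos: [518.6, -304.7, 264.8]
tcp_rot: [179.8, -0.1, -4.3]
ft_force: [-1.0, 0.0, -1.6]
finger_gap: 60.6
grip_force: 44.7
t 13.25 tcp [ 518.6 -304.7  264.8] [ 1.798e+02 -1.000e-01 -4.300e+00] err [-0.4  1.7 -6.8] rot [ 0.2 -0.1 -0.1] j [-35.  14.  93.  -0.  73.  59.] F [-1.   0.  -1.6] gap 60.6 grip 44.7
-0.005 -0.017 0.068 0.003 -0.002 -0.002;
```

```bash
python3 -m jog '0 -0.017 0.07 0 0 0 1; 0 0 0 0 0 0 1; 0 0 0.02 0 0 0 1; 0 0 0 0 0 0 1' 
python3 -m jog '0 0 0.02 0 0 0 1; 0 0 0 0 0 0 1'
python3 -c "
from h import *
plan([518.2,-303,252],frame(GY,0,0),1,3)"
```

```text
time: 13.75
tool_pos: [519.0, -303.2, 256.7]
tcp_rot: [179.8, -0.2, -4.3]
ft_force: [-0.0, -0.4, -0.8]
finger_gap: 60.8
grip_force: 44.7
time: 14.0
tool_pos: [519.3, -303.4, 255.7]
tcp_rot: [179.7, -0.2, -4.3]
ft_force: [-2.6, 1.8, 5.0]
finger_gap: 61.0
grip_force: 46.5
t 14.0 tcp [ 519.3 -303.4  255.7] [179.7  -0.2  -4.3] err [-1.1  0.4 -3.7] rot [ 0.3 -0.2 -0.1] j [-35.  14.  94.  -0.  72.  59.] F [-2.6  1.8  5. ] gap 61.0 grip 46.5
-0.011 -0.003 0.037 0.004 -0.004 -0.001;
```

```bash
python3 -m jog '-0.02 0 0.01 0 0 0 1; 0 0 0 0 0 0 1' 
python3 -m jog '0 0 0.015 0 0 0 1; 0 0 0 0 0 0 1'
python3 - <<'E'
from h import *
print(sense()["tcp_rot"],sense()["wrist_torque"])
t=snapshot('scene');b=cv2.resize(t['img'][225:295,115:225,::-1],None,fx=7,fy=7,interpolation=2)
cv2.imwrite('pics/hh.png',cv2.convertScaleAbs(b,alpha=1.15))
X=np.array([np.cos(np.radians(GY)),np.sin(np.radians(GY)),0]);Y=np.array([-X[1],X[0],0])
c=sense()['tool_pos'];c[2]=89
for k in range(6):
    q=c+36.95*(np.cos(k*np.pi/3)*X+np.sin(k*np.pi/3)*Y)
    print(((px(t,q)-[115,225]+.5)*7).round(0))
E
```

```text
time: 14.25
tool_pos: [518.2, -303.3, 255.7]
tcp_rot: [179.7, -0.4, -4.3]
ft_force: [1.6, 0.5, 5.8]
finger_gap: 61.1
grip_force: 46.7
time: 14.5
tool_pos: [518.3, -303.4, 255.5]
tcp_rot: [179.7, -0.4, -4.3]
ft_force: [-2.7, 4.3, 17.2]
finger_gap: 60.7
grip_force: 49.3
[179.68955894  -0.43729166  -4.2822735 ] [ 1.06740228  0.37106387 -0.01585446]
[388. 180.]
[468. 136.]
[457.  82.]
[369.  70.]
[289. 111.]
[297. 167.]
```

View pics/hh.png

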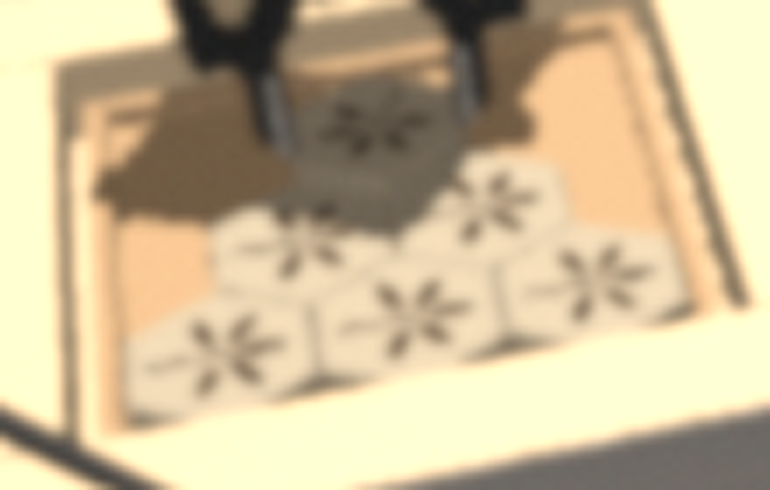

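The tile is on the floor: force rose to 17 N without travel, with the leaf centre at (375,125) just behind the notch. Ease off, slide in, release and measure.

```bash
python3 -m jog '0.02 0 -0.01 0 0 0 1; 0.02 0 0 0 0 0 1; 0 0 0 0 0 0 1; 0 0 0 0 0 0 0.0; 0 0 0 0 0 0 -1' 
python3 -m jog '0 0 0 0 0 0 -1; 0 0 -0.3 0 0 0 -1; 0 0 -0.5 0 0 0 -1; 0 0 -0.5 0 0 0 -1'
python3 -m jog '-0.5 -0.3 0 0 0 0 -1;-0.6 -0.3 0 0 0 0 -1;0 -0.6 0 0 0 0 -1; 0 0 0 0 0 0 -1'
cat > m.py <<'E'
from h import *
s=snapshot("top");im=s["img"]
up=cv2.resize(cv2.GaussianBlur(im,(0,0),.7),None,fx=4,fy=4,interpolation=2);S=cv2.cvtColor(up,cv2.COLOR_RGB2HSV)[...,1]
m=np.zeros_like(S);m[152*4:232*4,361*4:425*4]=(S<67)[152*4:232*4,361*4:425*4]*255
m=cv2.morphologyEx(m,cv2.MORPH_CLOSE,np.ones((17,17)));m=cv2.morphologyEx(m,cv2.MORPH_OPEN,np.ones((25,25)))
cs=sorted(cv2.findContours(m,0,1)[0],key=cv2.contourArea)[::-1]
U=lambda p:(np.asarray(p,float)+.5)/4-.5
print([round(float(cv2.contourArea(np.array([onz(s,*U(p[0]),89)[:2] for p in c],np.float32)))) for c in cs if cv2.contourArea(c)>500],"six",6*3547)
ys,xs=np.nonzero(m);W=np.array([onz(s,*U(p),89)[:2] for p in zip(xs[::3],ys[::3])],np.float32)
_,l,C=cv2.kmeans(W,6,None,(3,100,.01),20,cv2.KMEANS_PP_CENTERS)
C=C[np.argsort(C@[1,-.074])];r2=C[1:3];r3=C[3:];P=np.vstack([r2[np.argsort(-r2[:,1])],r3[np.argsort(-r3[:,1])]])
h=64*.866;M=np.array([[h,32],[h,-32],[2*h,64],[2*h,0],[2*h,-64]])
a=M-M.mean(0);b=P-P.mean(0);th=np.arctan2((a[:,0]*b[:,1]-a[:,1]*b[:,0]).sum(),(a*b).sum())
R=np.array([[np.cos(th),-np.sin(th)],[np.sin(th),np.cos(th)]]);g=P.mean(0)-R@M.mean(0)
print("gap",g.round(1),"yaw",np.degrees(th).round(2),"res",((P-g)@R-M).round(1).tolist(),"tile off in gap axes",((C[0]-g)@R).round(2),"tile",C[0],"dist to r2",np.linalg.norm(r2-C[0],axis=1).round(1),np.linalg.norm(r2[0]-r2[1]).round(1))
cv2.imwrite("pics/last.png",cv2.convertScaleAbs(np.hstack([cv2.resize(im[150:235,355:440,::-1],(400,400),interpolation=2),cv2.resize(im[170:255,220:305,::-1],(400,400),interpolation=2)]),alpha=1.4))
E
python3 m.py
```

```text
time: 15.18
tool_pos: [521.3, -303.7, 254.1]
tcp_rot: [179.7, -0.3, -4.3]
ft_force: [0.2, -0.1, -0.7]
finger_gap: 77.0
grip_force: 0.0
time: 15.68
tool_pos: [520.4, -302.6, 383.8]
tcp_rot: [179.8, -0.1, -4.3]
ft_force: [0.3, -1.0, -0.1]
finger_gap: 85.1
grip_force: 0.0
time: 16.18
tool_pos: [423.5, -174.5, 382.2]
tcp_rot: [179.8, -0.2, -4.1]
ft_force: [0.1, -0.1, -0.7]
finger_gap: 85.6
grip_force: 0.0
[36883] six 21282
gap [ 485.6 -288.8] yaw -13.19 res [[4.0, 24.5], [-39.4, -30.6], [25.7, -7.7], [-32.6, -15.0], [42.3, 28.8]] tile off in gap axes [-8.27 28.35] tile [ 484.06558 -259.28943] dist to r2 [94.1 73.4] 126.8
```

```bash
python3 -m jog '0 -0.6 0 0 0 0 -1;0 -0.6 0 0 0 0 -1;0 -0.6 0 0 0 0 -1; 0 -0.5 0 0 0 0 -1; 0 0 0 0 0 0 -1'
sed -i 's/152\*4:232\*4/152*4:222*4/g' m.py
cat >> m.py <<'E'
k=S[608:888:16,1444:1700:16];print(k)
E
python3 m.py
```

```text
time: 16.85
tool_pos: [441.5, 54.3, 381.3]
tcp_rot: [179.8, -0.2, -4.0]
ft_force: [-0.9, -0.2, 0.5]
finger_gap: 85.5
grip_force: 0.0
[21464] six 21282
gap [ 523.5 -303.7] yaw -4.11 res [[-0.6, 0.1], [-0.3, 0.4], [0.2, -0.7], [0.4, -0.1], [0.4, 0.3]] tile off in gap axes [-2.77  0.43] tile [ 520.7658  -303.10153] dist to r2 [65.7 66.2] 63.7
[[77 77 75 71 69 66 65 61 61 58 61 61 63 62 60 60]
 [84 85 83 79 87 83 86 87 88 86 84 86 85 84 82 84]
 [84 63 48 52 63 84 85 65 48 68 87 88 84 63 70 87]
 [56 49 54 57 49 51 50 53 51 49 53 66 51 50 52 58]
 [54 53 53 52 51 51 52 51 54 51 49 50 48 53 55 49]
 [55 48 59 58 49 48 49 50 52 51 49 51 52 56 50 51]
 [80 51 48 48 46 50 50 49 51 51 50 50 52 52 59 51]
 [86 84 70 50 49 49 51 48 47 50 48 49 52 47 52 70]
 [84 84 82 49 48 57 52 51 49 49 55 58 46 53 86 85]
 [82 83 84 50 52 50 52 48 51 51 56 51 51 53 88 87]
 [82 84 82 48 52 51 51 46 51 49 59 55 47 54 84 87]
 [81 84 84 79 53 48 47 63 61 49 51 50 49 70 86 87]
 [83 83 82 82 84 70 58 51 48 53 53 70 85 84 86 86]
 [83 81 82 84 82 63 49 55 54 52 51 85 86 86 88 85]
 [81 83 83 84 83 60 51 54 52 58 48 83 86 84 88 84]
 [82 86 83 83 83 60 48 51 51 49 51 83 85 85 86 86]
 [80 81 83 81 83 84 55 51 49 51 69 84 83 84 86 86]
 [81 81 81 81 84 82 84 73 70 85 85 86 84 85 83 84]]
```

The tile lies aligned but about 2.3 mm short of the row of two (centre distances 65.7 and 66.2 mm, against 64). I'll regrasp it and slide it in.

```bash
python3 -m jog '0 0.6 0 0 0 0 -1;0 0.6 0 0 0 0 -1;0 0.6 0 0 0 0 -1; 0.2 0.6 0 0 0 0 -1; 0.4 0.6 0 0 0 0 -1'
python3 -m jog '0.4 0.5 0 0 0 0 -1; 0 0 0 0 0 0 -1'
python3 -c "
from h import *
plan([520.8,-303.1,275],frame(-4.1,0,0),3,3)"
```

```text
time: 17.52
tool_pos: [472.4, -247.1, 383.1]
tcp_rot: [179.7, -0.2, -4.5]
ft_force: [1.3, -0.1, 0.3]
finger_gap: 85.7
grip_force: 0.0
time: 17.77
tool_pos: [508.7, -299.7, 379.3]
tcp_rot: [179.9, 0.1, -4.6]
ft_force: [-0.0, -0.0, -0.1]
finger_gap: 85.1
grip_force: 0.0
t 17.775 tcp [ 508.7 -299.7  379.3] [ 1.799e+02  1.000e-01 -4.600e+00] err [  12.1   -3.4 -104.3] rot [ 0.1  0.1 -0.5] j [-35.   7.  89.  -0.  85.  59.] F [-0.  -0.  -0.1] gap 85.1 grip 0.0
0.042 0.007 0.347 0.001 0.0 -0.003; 0.042 0.008 0.347 0.001 0.0 -0.003; 0.041 0.008 0.347 0.001 0.0 -0.003;
```

```bash
python3 -m jog '0.04 0.01 0.34 0 0 -0.01 -1;0.04 0.01 0.34 0 0 0 -1;0.04 0.01 0.34 0 0 0 -1; 0 0 0 0 0 0 -1'
python3 -c "
from h import *
plan([520.8,-303.1,255.7],frame(-4.1,0,0),2,3)"
```

```text
time: 18.27
tool_pos: [518.9, -298.4, 278.0]
tcp_rot: [179.9, 0.1, -3.8]
ft_force: [-0.8, -0.1, -0.1]
finger_gap: 85.6
grip_force: 0.0
t 18.275 tcp [ 518.9 -298.4  278. ] [ 1.799e+02  1.000e-01 -3.800e+00] err [  1.9  -4.7 -22.3] rot [0.1 0.1 0.3] j [-35.  13.  93.  -0.  74.  59.] F [-0.8 -0.1 -0.1] gap 85.6 grip 0.0
0.011 0.022 0.112 0.001 0.001 0.003; 0.011 0.023 0.112 0.001 0.001 0.003;
```

```bash
python3 -m jog '0.01 0.02 0.1 0 0 0.005 -1;0.01 0.02 0.09 0 0 0 -1; 0 0 0 0 0 0 -1'
python3 -c "
from h import *
plan([520.8,-303.1,255.7],frame(-4.1,0,0),1,3)"
```

```text
time: 18.65
tool_pos: [522.6, -302.7, 262.1]
tcp_rot: [179.8, -0.2, -4.0]
ft_force: [0.3, 0.9, -0.7]
finger_gap: 85.6
grip_force: 0.0
t 18.65 tcp [ 522.6 -302.7  262.1] [179.8  -0.2  -4. ] err [-1.8 -0.4 -6.4] rot [ 0.2 -0.2  0.1] j [-35.  14.  93.  -0.  73.  59.] F [ 0.3  0.9 -0.7] gap 85.6 grip 0.0
-0.018 0.005 0.064 0.004 -0.003 0.002;
```

```bash
python3 -m jog '0 0.008 0.064 0 0 0 -1; 0 0 0 0 0 0 0; 0 0 0 0 0 0 1; 0 0 0 0 0 0 1; 0 0 0 0 0 0 1' 20
python3 -c "
from h import *
plan([520.8,-303.1,255.7],frame(-4.1,0,0),1,3)"
```

```text
time: 19.27
tool_pos: [522.8, -303.3, 256.1]
tcp_rot: [179.8, -0.2, -4.0]
ft_force: [-2.0, 0.5, 3.0]
finger_gap: 61.3
grip_force: 22.2
t 19.275 tcp [ 522.8 -303.3  256.1] [179.8  -0.2  -4. ] err [-2.   0.2 -0.4] rot [ 0.2 -0.2  0.1] j [-35.  15.  93.  -0.  72.  59.] F [-2.   0.5  3. ] gap 61.3 grip 22.2
-0.02 -0.001 0.004 0.004 -0.004 0.002;
```

```bash
python3 -m jog '0.013 0 0 0 0 0 1; 0.013 0 0 0 0 0 1; 0 0 0 0 0 0 1; 0 0 0 0 0 0 1'
python3 -m jog '0 0 0 0 0 0 0; 0 0 0 0 0 0 -1; 0 0 0 0 0 0 -1; 0 0 -0.3 0 0 0 -1; 0 0 -0.5 0 0 0 -1'
python3 -m jog '0 0 -0.5 0 0 0 -1; -0.5 -0.3 0 0 0 0 -1;-0.6 -0.3 0 0 0 0 -1;0 -0.6 0 0 0 0 -1; 0 -0.6 0 0 0 0 -1'
python3 -m jog '0 -0.6 0 0 0 0 -1;0 -0.6 0 0 0 0 -1; 0 -0.5 0 0 0 0 -1; 0 0 0 0 0 0 -1'
sed -i '$d' m.py; python3 m.py
```

```text
time: 19.77
tool_pos: [525.4, -303.7, 256.1]
tcp_rot: [179.7, -0.2, -4.0]
ft_force: [-2.9, 0.6, 4.8]
finger_gap: 61.7
grip_force: 23.0
time: 20.4
tool_pos: [524.2, -302.5, 333.7]
tcp_rot: [179.9, 0.1, -4.0]
ft_force: [0.8, -0.2, 0.5]
finger_gap: 85.6
grip_force: 0.0
time: 21.02
tool_pos: [430.8, -117.0, 384.6]
tcp_rot: [179.8, -0.3, -4.1]
ft_force: [0.7, -0.1, 0.2]
finger_gap: 85.4
grip_force: 0.0
time: 21.52
tool_pos: [443.2, 54.5, 383.9]
tcp_rot: [179.8, -0.2, -3.7]
ft_force: [-0.8, -1.0, 0.5]
finger_gap: 85.4
grip_force: 0.0
[21275] six 21282
gap [ 523.7 -303.4] yaw -4.2 res [[-0.4, 0.3], [-0.2, 0.2], [-0.1, -0.7], [0.4, -0.0], [0.2, 0.2]] tile off in gap axes [-0.6   0.93] tile [ 523.2148  -302.41818] dist to r2 [63.9 64.7] 64.1
```

The tile now seats within about 0.6 mm by centroids. As a finer check I'll compare its seams with the seam between the two front tiles, and check that the isolator is off.

Run:
```python
from h import *
ss=[snapshot("top") for _ in range(10)];s=ss[0]
im=np.mean([x["img"].astype(np.float32) for x in ss],0)
g=np.array([523.7,-303.4]);th=np.radians(-4.2)
R=np.array([[np.cos(th),-np.sin(th)],[np.sin(th),np.cos(th)]])
h=64*.866
T={'L':(h,32),'R':(h,-32),'A':(2*h,64),'B':(2*h,0),'C':(2*h,-64),'G':(0,0)}
sat=cv2.cvtColor(im/255,cv2.COLOR_RGB2HSV)
def prof(a,b):
    a,b=np.array(T[a]),np.array(T[b]);m=(a+b)/2;d=(b-a)/64;t=np.array([-d[1],d[0]])
    off=np.arange(-10,11,2.);o=[]
    for q in off:
        pts=np.array([px(s,[*(R@(m+d*q+t*w)+g),89]) for w in np.arange(-10,11,2.)],np.float32)
        o.append(cv2.remap(sat,pts[None,:,0],pts[None,:,1],1)[0].mean(0)[1:])
    o=np.array(o);return (o[:,0]*100).round(0).astype(int).tolist(),(o[:,1]*100).round(0).astype(int).tolist()
for p in('GL','GR','LR','LA','LB','RB','RC','AB','BC'): print(p,*prof(*p))
# free outer edges of G vs expectation: sat along the -x side normals and +-y
def edge(c,ang):
    c=np.array(T[c]);d=np.array([np.cos(np.radians(ang)),np.sin(np.radians(ang))]);t=np.array([-d[1],d[0]]);off=np.arange(22,42,.5);o=[]
    for q in off:
        pts=np.array([px(s,[*(R@(c+d*q+t*w)+g),89]) for w in np.arange(-10,11,2.)],np.float32)
        o.append(cv2.remap(sat,pts[None,:,0],pts[None,:,1],1)[0].mean(0)[1])
    o=np.array(o);mid=(o[:6].mean()+o[-6:].mean())/2;return off[np.argmax(o>mid)]
print("edges G",{a:edge('G',a) for a in(90,-90,150,-150)},"L90",edge('L',90),"L150",edge('L',150),"R-90",edge('R',-90),"R-150",edge('R',-150))
# isolator: dark pixels' orientation on the face
v=sat[...,2];m=(v[200:242,240:285]<.17).astype(np.uint8);c=max(cv2.findContours(m,0,1)[0],key=cv2.contourArea);print("handle",cv2.minAreaRect(c),cv2.boundingRect(c))
print(sense()["time"])
```

```text
GL [20, 19, 19, 19, 19, 19, 19, 19, 19, 19, 19] [50, 51, 51, 48, 44, 42, 44, 47, 50, 51, 50]
GR [19, 19, 19, 19, 19, 19, 19, 19, 19, 19, 19] [50, 50, 49, 46, 42, 38, 40, 44, 48, 50, 50]
LR [19, 19, 19, 19, 19, 19, 19, 19, 19, 19, 19] [50, 50, 50, 48, 46, 44, 45, 47, 49, 50, 50]
LA [19, 19, 19, 19, 19, 19, 19, 19, 19, 19, 19] [49, 50, 51, 50, 47, 45, 45, 47, 49, 51, 50]
LB [20, 19, 19, 19, 19, 19, 19, 19, 19, 19, 19] [48, 50, 51, 50, 48, 46, 45, 46, 48, 50, 49]
RB [19, 19, 19, 19, 19, 19, 19, 19, 19, 19, 19] [48, 50, 50, 49, 47, 46, 46, 47, 49, 50, 50]
RC [20, 20, 19, 19, 19, 19, 20, 20, 20, 20, 20] [47, 48, 49, 49, 47, 44, 43, 44, 47, 48, 49]
AB [20, 19, 19, 19, 19, 19, 19, 19, 19, 19, 19] [49, 50, 49, 48, 46, 45, 45, 48, 49, 50, 49]
BC [20, 20, 20, 20, 20, 20, 20, 20, 20, 20, 20] [48, 48, 48, 48, 46, 43, 43, 45, 48, 49, 48]
edges G {90: np.float64(33.0), -90: np.float64(32.5), 150: np.float64(34.0), -150: np.float64(33.0)} L90 32.5 L150 32.5 R-90 33.0 R-150 32.0
handle ((29.53999900817871, 38.279998779296875), (1.8384778499603271, 9.192388534545898), 81.8698959350586) (25, 37, 10, 3)
22.075
```

```bash
python3 -m jog '0 0.6 0 0 0 0 -1;0 0.6 0 0 0 0 -1;0 0.6 0 0 0 0 -1; 0.2 0.6 0 0 0 0 -1; 0.4 0.6 0 0 0 0 -1'
python3 -m jog '0.5 0.53 0.2 0 0 0 -1; 0 0 0.4 0 0 0 -1; 0 0 0.4 0 0 0 -1; 0 0 0 0 0 0 -1'
python3 -c "
from h import *
plan([525.4,-303.8,262],frame(-4.2,0,0),1,3)"
```

```text
time: 22.7
tool_pos: [477.1, -245.5, 385.9]
tcp_rot: [179.7, -0.3, -4.1]
ft_force: [1.4, 0.5, 1.6]
finger_gap: 85.6
grip_force: 0.0
time: 23.2
tool_pos: [514.3, -289.2, 284.8]
tcp_rot: [-180.0, 0.2, -4.0]
ft_force: [0.4, 0.8, 0.1]
finger_gap: 85.1
grip_force: 0.0
t 23.2 tcp [ 514.3 -289.2  284.8] [-180.     0.2   -4. ] err [ 11.1 -14.6 -22.8] rot [-0.   0.2  0.2] j [-34.  11.  94.  -0.  75.  60.] F [0.4 0.8 0.1] gap 85.1 grip 0.0
0.121 0.137 0.228 0.0 0.004 0.003;
```

```bash
python3 -m jog '0.12 0.137 0.1 0 0.002 0.003 -1; 0 0 0.12 0 0 0 -1; 0 0 0 0 0 0 -1'
python3 -c "
from h import *
plan([525.4,-303.8,256],frame(-4.2,0,0),1,3)"
```

```text
time: 23.58
tool_pos: [526.7, -304.1, 267.2]
tcp_rot: [179.8, -0.3, -4.2]
ft_force: [-1.4, 0.4, 0.4]
finger_gap: 85.5
grip_force: 0.0
t 23.575 tcp [ 526.7 -304.1  267.2] [179.8  -0.3  -4.2] err [ -1.3   0.3 -11.2] rot [ 0.2 -0.3  0. ] j [-35.  14.  92.  -0.  73.  59.] F [-1.4  0.4  0.4] gap 85.5 grip 0.0
-0.014 -0.003 0.112 0.003 -0.004 0.001;
```

```bash
python3 -m jog '-0.014 -0.001 0.11 0 -0.003 0 -1; 0 0 0 0 0 0 -1; 0 0 0 0 0 0 0; 0 0 0 0 0 0 1; 0 0 0 0 0 0 1' 25
python3 -m jog '0 0 0 0 0 0 1'
python3 -c "
from h import *
plan([526.5,-304.1,256],frame(-4.2,0,0),1,3)"
```

```text
time: 24.2
tool_pos: [528.1, -304.1, 261.7]
tcp_rot: [179.7, -0.6, -4.1]
ft_force: [1.1, -0.7, 30.3]
finger_gap: 32.3
grip_force: 15.6
time: 24.32
tool_pos: [528.4, -305.1, 262.7]
tcp_rot: [179.5, -0.7, -4.1]
ft_force: [-1.6, -4.4, 25.8]
finger_gap: 12.4
grip_force: 13.3
t 24.325 tcp [ 528.4 -305.1  262.7] [179.5  -0.7  -4.1] err [-1.9  1.  -6.7] rot [ 0.5 -0.7  0.1] j [-35.  15.  92.  -0.  72.  59.] F [-1.6 -4.4 25.8] gap 12.4 grip 13.3
-0.02 -0.009 0.066 0.008 -0.011 0.001;
```

The fingers were too high and slid over the tile's top. Lift, reopen, and look at how it lies.

```bash
python3 -m jog '0 0 -0.1 0 0 0 1; 0 0 -0.3 0 0 0 -1; 0 0 -0.5 0 0 0 -1; 0 0 -0.4 0 0 0 -1; -0.5 -0.3 0 0 0 0 -1'
python3 -m jog '-0.5 -0.5 0 0 0 0 -1; 0 -0.6 0 0 0 0 -1; 0 -0.6 0 0 0 0 -1; 0 0 0 0 0 0 -1'
cat > e.py <<'E'
from h import *
def run():
    ss=[snapshot("top") for _ in range(6)];s=ss[0]
    im=np.mean([x["img"].astype(np.float32) for x in ss],0);sat=cv2.cvtColor(im/255,cv2.COLOR_RGB2HSV)
    g=np.array([523.7,-303.4]);th=np.radians(-4.2);R=np.array([[np.cos(th),-np.sin(th)],[np.sin(th),np.cos(th)]])
    h=64*.866;T={'L':(h,32),'R':(h,-32),'A':(2*h,64),'B':(2*h,0),'C':(2*h,-64),'G':(0,0)}
    def line(m,d,off,ch):
        t=np.array([-d[1],d[0]]);o=[]
        for q in off:
            pts=np.array([px(s,[*(R@(m+d*q+t*w)+g),89]) for w in np.arange(-12,13,2.)],np.float32)
            o.append(cv2.remap(sat,pts[None,:,0],pts[None,:,1],1)[0].mean(0)[ch])
        return np.array(o)
    for p in('GL','GR','LR','LA','LB','RB','RC'):
        a,b=np.array(T[p[0]]),np.array(T[p[1]]);v=line((a+b)/2,(b-a)/64,np.arange(-8,9,1.),2)
        e=(v[:2].mean()+v[-2:].mean())/2;print(p,"dip mm",round((e-v).sum()/e,2),"min",v.min().round(2),"sat",line((a+b)/2,(b-a)/64,np.arange(-3,4,1.),1).max().round(2),end=" | ")
    print()
    for c,A in(('G',(90,-90,150,-150)),('L',(90,150)),('R',(-90,-150)),('A',(90,)),('C',(-90,))):
        for a in A:
            d=np.array([np.cos(np.radians(a)),np.sin(np.radians(a))]);off=np.arange(20,45,.25);o=line(np.array(T[c]),d,off,1)
            mid=(o[:12].mean()+o[-12:].mean())/2;k=np.argmax(o>mid);print(c,a,off[k],end="  ")
    print();return sat
if __name__=="__main__": run();print(sense()["time"],sense()["tool_pos"].round(0))
E
python3 m.py;python3 e.py
```

```text
time: 24.95
tool_pos: [479.9, -272.1, 390.8]
tcp_rot: [179.5, -0.6, -4.2]
ft_force: [-0.6, -0.2, 0.1]
finger_gap: 72.2
grip_force: 0.0
time: 25.45
tool_pos: [445.5, -99.8, 385.5]
tcp_rot: [179.8, -0.2, -3.9]
ft_force: [-0.1, -0.8, -0.2]
finger_gap: 85.2
grip_force: 0.0
[26538] six 21282
gap [ 512.7 -280.2] yaw -13.62 res [[-5.9, 5.4], [-18.3, 1.7], [3.8, -5.1], [4.1, -3.9], [16.2, 1.9]] tile off in gap axes [-9.47 32.95] tile [ 511.22006 -245.91692] dist to r2 [78.6 59.2] 68.9
GL dip mm 0.56 min 0.39 sat 0.21 | GR dip mm 0.88 min 0.44 sat 0.19 | LR dip mm 0.84 min 0.44 sat 0.19 | LA dip mm 0.76 min 0.45 sat 0.19 | LB dip mm 0.61 min 0.46 sat 0.19 | RB dip mm 0.6 min 0.46 sat 0.19 | RC dip mm 0.65 min 0.44 sat 0.2 | 
G 90 23.0  G -90 35.0  G 150 32.25  G -150 34.25  L 90 32.25  L 150 24.75  R -90 33.0  R -150 32.0  A 90 31.25  C -90 32.0  
25.8 [ 446. -104.  385.]
```

```bash
python3 -m jog '0 -0.6 0 0 0 0 -1; 0 -0.6 0 0 0 0 -1; 0 -0.4 0 0 0 0 -1; 0 0 0 0 0 0 -1'; python3 m.py;python3 e.py
```

```text
time: 26.3
tool_pos: [457.4, 57.8, 384.4]
tcp_rot: [179.8, -0.1, -4.0]
ft_force: [0.2, -0.2, -0.5]
finger_gap: 85.2
grip_force: 0.0
[21321] six 21282
gap [ 524.  -304.2] yaw -3.84 res [[-0.6, 0.3], [0.1, 0.0], [0.1, -0.6], [0.4, 0.1], [0.0, 0.2]] tile off in gap axes [-0.63 -1.03] tile [ 523.26807 -305.15677] dist to r2 [64.7 64.1] 64.3
GL dip mm 1.4 min 0.41 sat 0.21 | GR dip mm 0.86 min 0.43 sat 0.19 | LR dip mm 0.88 min 0.44 sat 0.19 | LA dip mm 0.75 min 0.45 sat 0.19 | LB dip mm 0.6 min 0.45 sat 0.19 | RB dip mm 0.58 min 0.46 sat 0.2 | RC dip mm 0.62 min 0.43 sat 0.2 | 
G 90 30.5  G -90 35.0  G 150 32.5  G -150 34.25  L 90 32.5  L 150 32.5  R -90 33.0  R -150 32.0  A 90 31.25  C -90 32.0  
26.65 [457.  55. 385.]
```

The grip slip pushed the tile about 2 mm along the right tile's flat, so it still touches the right one and stands about 2 mm off the left. I'll regrasp lower (TCP z about 249), which also re-centres it in y, then slide in.

```bash
python3 -m jog '0 0.6 0 0 0 0 -1;0 0.6 0 0 0 0 -1;0 0.6 0 0 0 0 -1; 0.2 0.6 0 0 0 0 -1; 0.3 0.6 0 0 0 0 -1'
python3 -m jog '0.4 0.5 0.2 0 0 0 -1; 0 0.1 0.4 0 0 0 -1; 0 0 0.4 0 0 0 -1; 0 0 0 0 0 0 -1'
python3 -c "
from h import *
plan([524,-304,262],frame(-4.2,0,0),1,3)"
```

```text
time: 27.28
tool_pos: [482.9, -244.6, 386.4]
tcp_rot: [179.7, -0.2, -4.3]
ft_force: [1.4, 1.9, 1.7]
finger_gap: 85.8
grip_force: 0.0
time: 27.78
tool_pos: [514.7, -301.0, 283.2]
tcp_rot: [-180.0, 0.3, -4.3]
ft_force: [-0.2, 0.8, -0.6]
finger_gap: 85.4
grip_force: 0.0
t 27.775 tcp [ 514.7 -301.   283.2] [-180.     0.3   -4.3] err [  9.3  -3.  -21.2] rot [-0.   0.3 -0.1] j [-35.  12.  93.  -0.  75.  59.] F [-0.2  0.8 -0.6] gap 85.4 grip 0.0
0.096 0.023 0.212 0.0 0.005 -0.001;
```

```bash
python3 -m jog '0.09 0.023 0.1 0 0.003 0 -1; 0 0 0.1 0 0 0 -1; 0 0 0 0 0 0 -1'
python3 -m jog '0 0 0.1 0 0 0 -1; 0 0 0 0 0 0 -1; 0 0 0 0 0 0 -1'
python3 -c "
from h import *
plan([524,-304,249],frame(-4.2,0,0),1,3)"
```

```text
time: 28.15
tool_pos: [525.7, -304.0, 267.7]
tcp_rot: [179.8, -0.3, -4.1]
ft_force: [0.6, 0.5, 0.1]
finger_gap: 85.5
grip_force: 0.0
time: 28.52
tool_pos: [525.6, -304.2, 257.7]
tcp_rot: [179.8, -0.3, -4.2]
ft_force: [0.5, -0.4, 0.7]
finger_gap: 85.3
grip_force: 0.0
t 28.525 tcp [ 525.6 -304.2  257.7] [179.8  -0.3  -4.2] err [-1.6  0.2 -8.7] rot [ 0.2 -0.3  0. ] j [-35.  15.  93.  -0.  72.  59.] F [ 0.5 -0.4  0.7] gap 85.3 grip 0.0
-0.016 -0.001 0.087 0.004 -0.005 0.001;
```

```bash
python3 -m jog '-0.016 -0.001 0.087 0.003 -0.005 0 -1; 0 0 0 0 0 0 -1; 0 0 0 0 0 0 0.2; 0 0 0 0 0 0 0.56; 0 0 0 0 0 0 0.56' 20
python3 -c "
from h import *
plan([524,-304,249],frame(-4.2,0,0),1,3)"
```

```text
time: 29.15
tool_pos: [524.2, -304.1, 249.2]
tcp_rot: [179.9, -0.0, -4.2]
ft_force: [0.6, -0.3, 0.7]
finger_gap: 63.3
grip_force: 22.8
t 29.15 tcp [ 524.2 -304.1  249.2] [179.9  -0.   -4.2] err [-0.2  0.1 -0.2] rot [ 0.1 -0.   0. ] j [-35.  15.  93.  -0.  71.  59.] F [ 0.6 -0.3  0.7] gap 63.3 grip 22.8
-0.002 -0.001 0.002 0.001 -0.001 0.001;
```

A proper grip now: opening 63.3 mm, no floor force. Slide in.

```bash
python3 -m jog '0.01 0 0 0 0 0 0.56; 0.008 0 0 0 0 0 0.56; 0 0 0 0 0 0 0.56; 0 0 0 0 0 0 0.56'
python3 -m jog '0 0 0 0 0 0 -0.6; 0 0 0 0 0 0 -1; 0 0 0 0 0 0 -1; 0 0 -0.3 0 0 0 -1; 0 0 -0.5 0 0 0 -1'
python3 -m jog '0 0 -0.5 0 0 0 -1; -0.5 -0.3 0 0 0 0 -1;-0.6 -0.3 0 0 0 0 -1;0 -0.6 0 0 0 0 -1; 0 -0.6 0 0 0 0 -1'
python3 -m jog '0 -0.6 0 0 0 0 -1;0 -0.6 0 0 0 0 -1; 0 -0.5 0 0 0 0 -1; 0 0 0 0 0 0 -1'
python3 m.py; python3 e.py
```

```text
time: 29.65
tool_pos: [525.8, -304.3, 249.2]
tcp_rot: [179.9, -0.0, -4.2]
ft_force: [-3.2, 0.2, 4.9]
finger_gap: 63.6
grip_force: 23.2
time: 30.28
tool_pos: [525.0, -303.5, 327.1]
tcp_rot: [-179.9, 0.2, -4.2]
ft_force: [0.4, -0.9, 1.4]
finger_gap: 85.3
grip_force: 0.0
time: 30.9
tool_pos: [432.3, -117.8, 378.8]
tcp_rot: [179.9, -0.1, -4.3]
ft_force: [1.3, 0.0, 0.6]
finger_gap: 85.5
grip_force: 0.0
time: 31.4
tool_pos: [445.3, 53.7, 378.6]
tcp_rot: [180.0, -0.0, -3.9]
ft_force: [0.2, -0.1, 0.3]
finger_gap: 85.1
grip_force: 0.0
[21192] six 21282
gap [ 524.  -303.6] yaw -4.14 res [[-0.0, 0.3], [-0.2, -0.1], [-0.1, -0.4], [0.2, -0.0], [0.2, 0.3]] tile off in gap axes [0.46 1.23] tile [ 524.50024 -302.4287 ] dist to r2 [64.1 63.1] 64.4
GL dip mm 0.53 min 0.47 sat 0.19 | GR dip mm 0.88 min 0.43 sat 0.19 | LR dip mm 0.9 min 0.43 sat 0.19 | LA dip mm 0.65 min 0.46 sat 0.19 | LB dip mm 0.52 min 0.46 sat 0.19 | RB dip mm 0.57 min 0.46 sat 0.19 | RC dip mm 0.63 min 0.43 sat 0.2 | 
G 90 33.25  G -90 32.0  G 150 32.5  G -150 31.5  L 90 32.5  L 150 32.25  R -90 33.0  R -150 32.0  A 90 31.25  C -90 32.0  
31.75 [446.  50. 379.]
```

Both seams now match the seams between the untouched tiles (0.53 and 0.88, against 0.52–0.90). Last, clear the arm and check the isolator numerically.

```bash
python3 -m jog '0 -0.6 -0.1 0 0 0 -1;0 -0.6 0 0 0 0 -1;0 -0.6 0 0 0 0 -1;0 -0.6 0 0 0 0 -1;-0.2 -0.6 0 0 0 0 -1'
python3 -m jog '0 0 0 0 0 0 -1; 0 0 0 0 0 0 -1'
python3 - <<'E'
from h import *
s=snapshot("top");v=s["img"].max(2)[205:242,240:285]
up=cv2.resize(v,None,fx=4,fy=4,interpolation=2);m=(up<42).astype(np.uint8)
c=max(cv2.findContours(m,0,1)[0],key=cv2.contourArea);x,y,w,h=cv2.boundingRect(c);print("handle bbox",x/4+240,y/4+205,w/4,h/4)
# predicted bar end pixels for off / on
M=RB.as_matrix();n=-M[:,2];up_=M[:,0];lv=np.cross(n,up_)
print("off ends",px(s,BAR+13*n+40*lv),px(s,BAR+13*n-40*lv),"on ends",px(s,BAR+13*n+40*up_),px(s,BAR+13*n-40*up_))
for r in v[::2,::2]: print(''.join('#' if q<42 else '.' for q in r))
t=snapshot("scene");print(sense()["time"],sense()["qd"].round(1))
E
```

```text
time: 32.38
tool_pos: [448.5, 351.6, 388.0]
tcp_rot: [179.9, -0.0, -4.3]
ft_force: [0.8, 0.1, 0.4]
finger_gap: 85.4
grip_force: 0.0
time: 32.62
tool_pos: [447.9, 350.1, 387.9]
tcp_rot: [179.9, -0.0, -4.2]
ft_force: [0.1, -0.0, 0.7]
finger_gap: 85.3
grip_force: 0.0
handle bbox 246.5 212.0 27.5 17.0
off ends [245.33298048 223.54047935] [273.47861593 225.36986602] on ends [259.89654955 211.76710919] [258.92785764 236.82269291]
.......................
.......................
.......................
.......................
........#####..........
.......#######.........
.......#######.........
....###########........
...##############......
.......##########......
........#########......
........#########......
.......................
.......................
.......................
.......................
.......................
.......................
.......................
32.725 [-0.3 -0.3  0.1  0.2  0.   0.2]
```

```bash
python3 -c "
from bench import *
print(hand_in())"
```

```text
the job is handed in; nothing more can be done
None
```

The job is handed in: the isolator is off, and the painted tile lies flat, painted side up, in the notch, with both seams as tight as those of the untouched tiles. On the way my gripper once slipped over the tile and shoved it about 2 mm; I regrasped it and slid it home, and the last measurement put the other tiles within about 0.5 mm of the regular pattern.

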